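Unclip the dial guard and hold the chopper on pulse

ROBOT

A 6-joint arm with a two-finger parallel gripper is mounted at the origin on a cart in front of the work surface, level with it; the furniture and walls round the work are solid. World frame = base frame: x ahead of the robot, y to its left, z up, the work surface at z = 0. Lengths are in m, angles in rad, forces in N, time in s.
With the tool pointing down it reaches from about 0.275 to 0.775 m from the base axis. Payload 14.6 kg.
Tool frame: the origin (TCP) lies between the finger pads; the fingertips stand 8 mm ahead of it and the grasp point (between the pads) lies 11 mm behind it (r.tip_extent is the distance from the TCP to the fingertips, in m); z points along the fingers, y is the line along which they close (so a half turn about z gives the same grasp; the last joint's range is limited). The gripper opens to 85 mm and grips with 20 to 120 N. Pads are 22 mm wide; open, the fingers measure 114 mm over their backs; the gripper's body (76 mm by 85 mm) begins 54 mm behind the grasp point. The pads swing forward as they close: fully open they stand 13 mm farther back than shut.
Start: joints at [-1.435, 0.263, -0.048, 1.259, 0, 1.415], TCP at [0.151, -0.503, 0.239] pointing down, gripper open.
Joint ranges: [-2.65, 2.65], [-0.89, 1.7], [-1.18, 1.37], [-2.13, 2.11], [-1.35, 1.29], [-3.14, 3.14]. Speed limits (rad/s): [1.89, 1.89, 2.57, 2.79, 3.14, 3.14].

INTERFACE

Orientations are given as [roll, pitch, yaw] about the fixed x, y, z axes, in that order (R = Rz(yaw) Ry(pitch) Rx(roll)).
In Python, from rig import status, viewer, order, r gives the robot as it stands.
- The arm moves only by the tool jog_arm, never from a script. Its argument "targets" is a list that holds one entry, the list of rows, each a list of 5 numbers: the shift along the tool's x, y, z in mm, then the turn about the tool's z in degrees, then the opening, from 0 (shut) to 1 (fully open). A call has 1 to 8 rows; each row shifts and turns the commanded pose from where the row before left it, along the tool's axes as they then stand; what a row does not reach is not made up. A row lasts 1/8 s, in which the tool goes at most 62.5 mm and 10.7 degrees, less where a joint would pass 70% of its speed; a pose out of reach is approached as far as the arm can. A call is refused whole if a number of a shift passes 62.5 or a number of a turn 10.7, either way. A call with a gripper value outside its range is refused whole. The fingers move at their own pace and stop on an object; "newtons" is the grip in N (left out, the last holds). Time passes only in rows, so rows that do not move let the fingers close. It gives the time, the measured TCP pose, the force, the opening and the grip force at its end, in the units of the state.
- status.get_state(): the state, without advancing time (a new reading comes with each control period).
- viewer.grab_frame(name): name is "scene" or "top" or "wrist"; returns a dict with "img" (384x512x3 uint8, red, green, blue), "depth" (384x512 float32, m along the optical axis (not along the pixel's ray), 0 where there is no reading), "fx", "fy", "cx", "cy" (pixels), "camera_from_world" (4x4, takes a point from world to camera coordinates); the wrist camera has in their place "hand_eye" (4x4, takes a point from camera to tool coordinates, whose origin is the TCP and whose axes are the flange's). Camera axes: x right, y down, z forward; pixel columns grow to the right and rows downward; lengths in m; the calibration is good to about 2 mm. The wrist camera is an equidistant fisheye: a pixel r from the principal point sees the ray r / f radians off the axis. A picture is of the moment at which its call begins: read the wrist's pose just before it.
- order.sign_off(): hands the job in; it is judged then, once.
The state is a dict: "time": time; "qpos": joint angles; "qd": joint speeds; "joint_torque": joint torques, N m; "tool_pos": TCP position; "ee_rot": TCP orientation; "contact_force": force on the tool from outside, world axes, zero at the start; "ft_torque": the same for the moment, N m; "opening": finger opening in m; "grip_force": force on a finger pad.
Only numpy, scipy, OpenCV 4.12 (cv2) and the standard library are available. Lean on these libraries where they do the work, as an engineer would, in place of code of your own. Each camera call takes 0.05 s, during which the arm holds its last target. There are 200 camera calls.

TASK

Pull the clip-on guard straight up off the dial of the mini food chopper and stand it gently upright on its rim on the worktop or hob. Then turn the chopper's dial clockwise past its first two clicks to the third, the pulse position, and finish while still holding it there: the dial springs back if let go, so keep hold of it at the end. Leave the other things on the counter where they are.

Things in the scene. Friction and masses are not known exactly. Their poses are not given: they have to be found in the camera images.
- chopper: mini food chopper, 240 x 130 mm, fixed on suction feet. White base, flat deck 60 mm above the worktop; dial at (-75, 0) mm on the -x half; clear round bowl with lid on the +x half, axis at (62, 0), radius up to 53 mm, top 176 mm high. Origin: centre of underside, z up, -x end roughly towards the robot
- boss (a point): centre of the top of the grey rectangular boss under the dial, 76 mm above the worktop, axes as the chopper's. 58 (x) x 44 (y) mm, rising 16 mm above the deck; a spring-loaded ball pin stands out 4 mm from each of its x faces, and the guard is snapped over them
- guard: white clip-on guard cap, 74 (x) x 54 (y) x 81 mm high, about 0.07 kg, open underneath, walls 3 mm; sits over boss and dial, rim on the deck, in line with the chopper's axes. Origin: centre of its lower rim, z up. A straight upward pull of about 8 to 15 N frees it within the first 8 mm; raised 50 mm it clears the dial. Its flat top is 54 mm above the rim
- guard_fin (a point): middle of the finger fin on the guard's top, 70 mm above the rim, 11 mm below the fin's top; axes as the guard's. The fin is 46 mm long (x), 12 mm thick (y), from 54 to 81 mm above the rim
- dial_grip (a point): point on the dial's axis, 96 mm above the worktop, in its black finger bar: 52 mm long (this frame's x), 14 mm thick (its y), 80 to 106 mm above the worktop, on a round skirt of 42 mm diameter at 76 to 80 mm. The frame turns with the dial; at rest it is aligned with the chopper's. Hidden under the guard at first
- dial (a joint): angle of the dial about the vertical in rad, 0 at rest (off), growing clockwise seen from above. Clicks (detents) at 0.40 (first), 0.80 (second), 1.20 (third, pulse); hard stop at 1.26. A spring drives it back to 0 from everywhere; turning past the clicks takes up to about 0.21 N m, holding at the third click about 0.15 N m
- tin: short food tin, 75 mm diameter, 58 mm high, a bystander on the hob; origin at the centre of the underside
- jar: glass jar with screw lid, 66 x 72 x 102 mm high, a bystander on the hob; origin at the centre of the underside
- salt: salt shaker, 44 mm diameter, 90 mm high, a bystander on the hob; origin at the centre of the underside
- spice: spice jar with cap, 46 mm diameter, 106 mm high, a bystander on the hob; origin at the centre of the underside
- lemon: lemon, 78 x 55 x 56 mm, a bystander on the worktop's front edge left of the chopper; origin at its underside
- onion: onion, 75 mm, a bystander on the chopping board at the right of the hob; origin at its underside. The hob between chopper and board, for y from -0.10 to -0.28 m, is clear nearer to the robot than x = 0.50 m (surface z = 0): room to stand the guard
There are look-alikes about, which are no part of the job. Leave any red look-alike of the guard alone.

How it is judged:
On the way, in this order (a step that is already met when the one before it is completed fails the run):
1. the guard is off the chopper, standing upright on the worktop or hob, released and at rest (horizontal distance between guard and dial_grip above 0.08 m and height (world z) of guard below 0.03 m and angle between guard's own z axis and vertical below 0.15 rad and linear speed of guard below 0.03 m/s and contact force between the arm and guard below 0.1 N and contact force between guard and chopper below 0.1 N), for 0.2 s.
2. the dial is held at the third click (value of joint dial above 1.05 rad and contact force between the fingers and dial above 1 N), for 0.3 s.
At the end, for the whole second after the job is handed in: For the last second the fingers still hold the dial (over 1 N) at the third click (above 1.05 rad); the guard stands upright (within 0.15 rad), at rest, rim under 30 mm high on the worktop or hob, over 80 mm from the dial, touching neither chopper nor robot (all of step 1 and all of step 2); the arm keeps its last pose, push and grip.
It fails at once if a bystander is moved by more than 40 mm (distance of any of tin, jar, salt, spice, lemon, onion from where it was at the start of the episode above 0.04 m).
It fails at once if the guard is dropped or thrown (linear speed of guard above 1.2 m/s).
It also fails if it takes over 45 s, if anything falls off the work surface, if the arm or the gripper's body presses on something with over 40 N, if the wrist force passes 120 N, or if a joint passes its speed limit or range.

## Working session

There is one attempt and no reset: what is moved stays moved. The work goes in short steps, Python scripts to look and compute and a tool call to move; the robot and the scene stay as the last step left them, time stands still between calls to the robot, and variables do not carry over. Pictures are saved under pics/ and viewed, at most 10 in all, crops included, and the job is handed in when it is done.

Besides the shell and the picture viewer there is one more tool, called as name(argument=value, ...), one argument or row to a line, values as JSON. jog_arm: Moves the arm, as the interface text tells. Its arguments: {"type":"object","properties":{"targets":{"type":"array"},"newtons":{"type":"number"}},"required":["targets"]}

```bash
ls; mkdir -p pics
python3 - <<'E'
from rig import status,viewer
import cv2,numpy as np
s=status.get_state();print(s)
for n in ("scene","top"):
    f=viewer.grab_frame(n);cv2.imwrite(f"pics/{n}0.png",f["img"][:,:,::-1]);np.savez(f"{n}0.npz",**f)
    print(n,f["fx"],f["fy"],f["cx"],f["cy"],f["camera_from_world"].round(3).tolist())
E
```

```text
pics
{'time': 0.0, 'qpos': array([-1.43530052e+00,  2.63548318e-01, -4.89451114e-02,  1.25938446e+00,
       -2.11895771e-06,  1.41550360e+00]), 'qd': array([-0.00048664, -0.00032668,  0.00157561, -0.00044473, -0.00015353,
        0.00174471]), 'joint_torque': array([ 7.95937493e-03, -6.37624383e+01,  3.84554708e+01,  1.38777704e-02,
        2.41456573e-04,  4.40532040e-05]), 'tool_pos': array([ 0.15048379, -0.50269705,  0.23880892]), 'ee_rot': array([-3.14052378e+00, -1.65190599e-04,  2.90788440e-01]), 'contact_force': array([-1.18466296, -0.02124254, -0.11259336]), 'ft_torque': array([ 0.00768332, -0.02424114, -0.03890257]), 'grip_force': 0.0, 'opening': 0.08524253390131245}
scene 437.80902521067526 437.80902521067526 259.10910439988675 198.7622517114396 [[0.727, -0.687, 0.011, -0.509], [-0.318, -0.351, -0.881, 0.248], [0.608, 0.637, -0.474, 1.018], [0.0, 0.0, 0.0, 1.0]]
top 430.06703202957215 430.06703202957215 254.7256979483358 198.07658012485547 [[0.059, -0.998, 0.006, -0.156], [-0.972, -0.059, -0.227, 0.574], [0.227, 0.007, -0.974, 1.128], [0.0, 0.0, 0.0, 1.0]]
```

View pics/scene0.png

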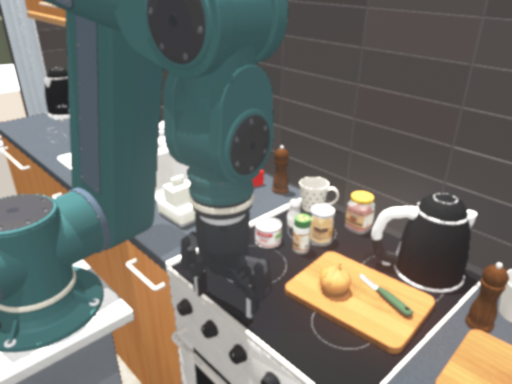

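View pics/top0.png

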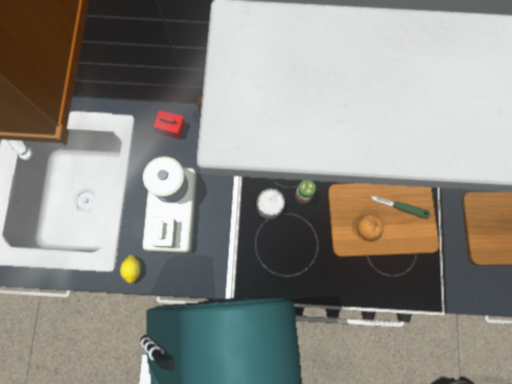

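The scene view shows the chopper partly behind the arm. In the top view the guard's fin is near (168,233), the bowl at (165,178), the red look-alike at (169,123) and the lemon at (130,268).

```bash
cat > h.py <<'E'
import numpy as np,cv2
def cloud(f):
    v,u=np.mgrid[0:384,0:512];d=f["depth"]
    P=np.stack([(u-f["cx"])/f["fx"]*d,(v-f["cy"])/f["fy"]*d,d,np.ones_like(d)],-1)
    return (P@np.linalg.inv(f["camera_from_world"]).T)[...,:3]
def rect(P,m):
    p=P[m][:,:2].astype(np.float32)*1000
    return len(p),np.median(P[m],0).round(4),cv2.minAreaRect(p)
E
python3 - <<'E'
import numpy as np,cv2
from h import *
f=np.load("top0.npz");P=cloud(f);z=P[...,2]
v,u=np.mgrid[0:384,0:512]
reg=(u>135)&(u<205)&(v>150)&(v<258)
for n,a,b in(("deck",.052,.068),("guardtop",.107,.121),("fin",.132,.150),("bowl",.165,.19)):
    m=reg&(z>a)&(z<b)
    if n in("guardtop","fin"): m&=v>205
    if m.sum()>3: print(n,*rect(P,m))
for p in((233,168),(245,163),(268,130),(203,270),(190,305),(225,370),(280,300),(250,215)): print(p,P[p[0],p[1]].round(3))
E
cat > crop.py <<'E'
import cv2
i=cv2.imread("pics/top0.png")[150:260,130:210];cv2.imwrite("pics/c0.png",cv2.resize(i,None,fx=5,fy=5,interpolation=2))
E
python3 crop.py
```

```text
deck 1875 [0.5236 0.0887 0.0586] ((542.3323974609375, 115.93716430664062), (237.1286163330078, 128.76809692382812), 0.877447247505188)
guardtop 482 [0.4664 0.1098 0.1132] ((467.37933349609375, 115.23713684082031), (74.04428100585938, 54.428192138671875), 1.526610255241394)
fin 85 [0.4668 0.114  0.1392] ((466.888671875, 115.12967681884766), (43.66435241699219, 12.86193561553955), 0.47526004910469055)
bowl 580 [0.6029 0.1181 0.1667] ((602.6856689453125, 118.53846740722656), (91.7288589477539, 91.65278625488281), 10.05288314819336)
(233, 168) [0.464 0.099 0.115]
(245, 163) [0.432 0.108 0.119]
(268, 130) [0.371 0.203 0.057]
(203, 270) [ 0.574 -0.165  0.053]
(190, 305) [ 0.605 -0.256  0.101]
(225, 370) [ 0.523 -0.436  0.085]
(280, 300) [ 0.37  -0.262  0.002]
(250, 215) [ 0.439 -0.016 -0.   ]
```

View pics/c0.png

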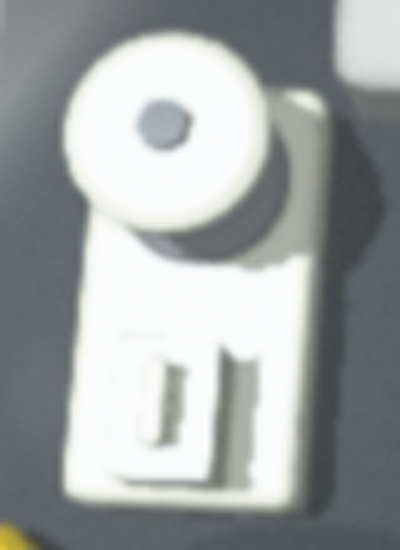

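Enlarged, the guard shows clearly. Its fin centre is near crop (157,400), parallel to the chopper's long side. Depth gives a guard centre of (0.467, 0.115) and a yaw of about 1.2°.

```bash
cat > plan.py <<'E'
import numpy as np,sys
from rig import status
from scipy.spatial.transform import Rotation as R
# target x y z(mm) yaw(deg, unwrapped via turn) nrows opening
def plan(goal,turn,n,op,start=None):
    s=status.get_state();p=s["tool_pos"]*1000
    M=R.from_euler("xyz",s["ee_rot"]);rows=[];goal=np.array(goal,float)
    M=R.from_euler("xyz",[np.pi,0,s["ee_rot"][2]])
    for i in range(n):
        d=M.inv().apply((goal-p)/(n-i)).round(0)
        t=round(turn/(n-i),1);turn-=t
        rows.append([*map(int,d),t,op]);p=p+M.apply(d);M=M*R.from_euler("z",t,degrees=True)
    print("end",p.round(1),M.as_euler("xyz",degrees=True).round(1))
    for k in range(0,n,8):print(str(rows[k:k+8]).replace(".0,",","))
if __name__=="__main__":
    a=[float(x) for x in sys.argv[1:]];plan(a[:3],a[3],int(a[4]),a[5])
E
python3 plan.py 467 115 240 -164.5 18 1
```

```text
end [467.2 114.7 239.9] [-180.     0.  -178.8]
[[27, -28, 0, -9.1, 1.0], [31, -23, 0, -9.1, 1.0], [34, -18, 0, -9.1, 1.0], [36, -13, 0, -9.1, 1.0], [38, -7, 0, -9.2, 1.0], [39, 0, 0, -9.1, 1.0], [38, 6, 0, -9.2, 1.0], [37, 12, 0, -9.1, 1.0]]
[[34, 17, 0, -9.2, 1.0], [31, 23, 0, -9.1, 1.0], [27, 27, 0, -9.2, 1.0], [23, 31, 0, -9.1, 1.0], [17, 34, 0, -9.2, 1.0], [12, 37, 0, -9.1, 1.0], [6, 38, 0, -9.2, 1.0], [-1, 39, 0, -9.1, 1.0]]
[[-7, 38, -1, -9.2, 1.0], [-13, 36, 0, -9.1, 1.0]]
```

jog_arm(
  targets=[
    [[27,-28,0,-9.1,1],[31,-23,0,-9.1,1],[34,-18,0,-9.1,1],[36,-13,0,-9.1,1],[38,-7,0,-9.2,1],[39,0,0,-9.1,1],[38,6,0,-9.2,1],[37,12,0,-9.1,1]],
  ],
)

```text
time: 1.1
tool_pos: [0.2922, -0.2267, 0.2392]
ee_rot: [-3.142, -0.0, 1.57]
contact_force: [-0.7, -0.2, -0.1]
opening: 0.0855
grip_force: 0.0
```

jog_arm(
  targets=[
    [[34,17,0,-9.2,1],[31,23,0,-9.1,1],[27,27,0,-9.2,1],[23,31,0,-9.1,1],[17,34,0,-9.2,1],[12,37,0,-9.1,1],[6,38,0,-9.2,1],[-1,39,0,-9.1,1]],
  ],
)

```text
time: 2.1
tool_pos: [0.4318, 0.0477, 0.2391]
ee_rot: [-3.141, -0.0, 2.848]
contact_force: [0.1, -0.7, -0.3]
opening: 0.0851
grip_force: 0.0
```

jog_arm(
  targets=[
    [[-7,38,-1,-9.2,1],[-13,36,0,-9.1,1],[0,0,0,0,1],[0,0,0,0,1]],
  ],
)

```text
time: 2.6
tool_pos: [0.4669, 0.1143, 0.24]
ee_rot: [-3.141, -0.001, -3.122]
contact_force: [0.3, 1.2, 0.2]
opening: 0.0855
grip_force: 0.0
```

```bash
python3 plan.py 467 115 124 0 5 1;python3 - <<'E'
from rig import status,viewer
import cv2,numpy as np
f=viewer.grab_frame("wrist");cv2.imwrite("pics/w1.png",f["img"][:,:,::-1]);print(f["fx"],f["cx"],f["cy"],f["hand_eye"].round(3).tolist());print(status.get_state()["qpos"])
E
```

```text
end [466.9 115.3 124. ] [ 180.     0.  -178.9]
[[0, 0, 23, 0, 1.0], [0, 0, 23, 0, 1.0], [0, 0, 23, 0, 1.0], [0, 0, 24, 0, 1.0], [0, 1, 23, 0, 1.0]]
297.3186396354542 253.2536238985603 190.30834446021754 [[-0.001, -0.949, -0.315, 0.08], [1.0, -0.001, 0.0, 0.0], [-0.0, -0.315, 0.949, -0.134], [0.0, 0.0, 0.0, 1.0]]
[ 6.96724420e-02  1.87066309e-01 -1.48858141e-01  1.23541479e+00
 -1.51716597e-04  5.09945610e-02]
```

View pics/w1.png

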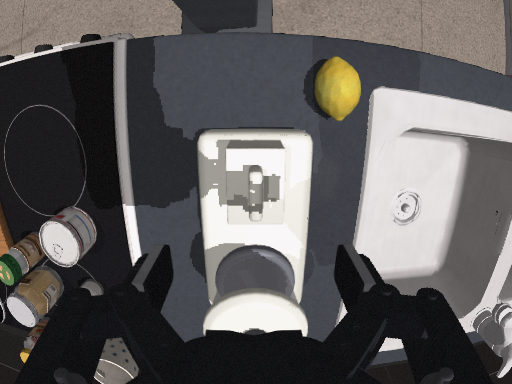

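The wrist view shows the fin at about (255,193), on the image's centre column, so the gripper is centred over the guard. I'll descend and grip.

jog_arm(
  targets=[
    [[0,0,28,0,1],[0,0,28,0,1],[0,1,28,0,1],[0,0,18,0,1],[0,0,12,0,1],[0,0,0,0,1]],
  ],
)

```text
time: 3.4
tool_pos: [0.4669, 0.115, 0.1261]
ee_rot: [-3.142, -0.001, -3.122]
contact_force: [0.3, 1.0, 1.2]
opening: 0.0857
grip_force: 0.0
```

jog_arm(
  targets=[
    [[0,0,0,0,0],[0,0,0,0,0],[0,0,0,0,0],[0,0,0,0,0],[0,0,0,0,0],[0,0,0,0,0]],
  ],
  newtons=60,
)

```text
time: 4.15
tool_pos: [0.4673, 0.1155, 0.1265]
ee_rot: [3.142, 0.0, -3.121]
contact_force: [-1.2, 0.5, 5.9]
opening: 0.0109
grip_force: 58.9
```

jog_arm(
  targets=[
    [[0,0,-2,0,0],[0,0,-3,0,0],[0,0,-3,0,0],[0,0,-3,0,0],[0,0,-3,0,0],[0,0,-4,0,0],[0,0,-4,0,0],[0,0,0,0,0]],
  ],
)

```text
time: 5.15
tool_pos: [0.4674, 0.1155, 0.1486]
ee_rot: [3.142, 0.001, -3.121]
contact_force: [-0.1, -0.2, -1.0]
opening: 0.011
grip_force: 60.5
```

jog_arm(
  targets=[
    [[0,0,-8,0,0],[0,0,-12,0,0],[0,0,-16,0,0],[0,0,-16,0,0],[0,0,-12,0,0],[0,0,-5,0,0],[0,0,0,0,0]],
  ],
)

```text
time: 6.02
tool_pos: [0.4673, 0.1154, 0.2174]
ee_rot: [3.142, 0.0, -3.121]
contact_force: [0.1, -0.0, -1.6]
opening: 0.0108
grip_force: 60.5
```

Run:
```python
from rig import status,viewer
import cv2,numpy as np
from h import *
f=viewer.grab_frame("scene");cv2.imwrite("pics/s2.png",f["img"][:,:,::-1])
g=viewer.grab_frame("wrist");cv2.imwrite("pics/w2.png",g["img"][:,:,::-1])
```

```text
(no output)
```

View pics/w2.png

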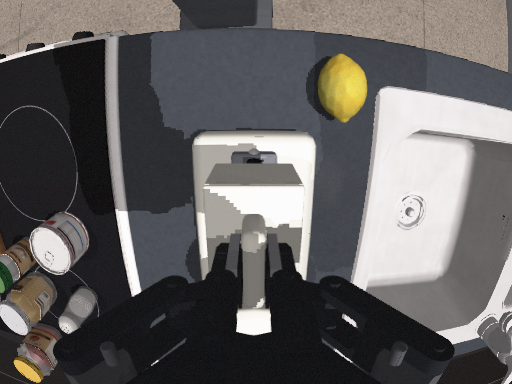

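The guard is off and hanging upright in the grip, with the fin at (255,250). The dial is just visible below it at (255,158). I'll carry the guard to (0.40, -0.18).

jog_arm(
  targets=[
    [[5,-20,0,0,0],[8,-35,0,0,0],[8,-40,0,0,0],[8,-40,0,0,0],[8,-40,0,0,0],[8,-40,0,0,0],[8,-40,0,0,0],[8,-25,0,0,0]],
  ],
)

```text
time: 7.12
tool_pos: [0.4114, -0.1673, 0.2168]
ee_rot: [3.141, -0.001, -3.122]
contact_force: [-0.2, 0.7, -1.4]
opening: 0.0103
grip_force: 60.5
```

jog_arm(
  targets=[
    [[0,-15,20,0,0],[0,0,35,0,0],[0,0,35,0,0],[0,0,25,0,0],[0,0,15,0,0],[0,0,8,0,0],[0,0,0,0,0],[0,0,0,0,0]],
  ],
)

```text
time: 8.12
tool_pos: [0.4125, -0.1809, 0.0798]
ee_rot: [-3.141, 0.001, -3.121]
contact_force: [-0.6, 0.0, -1.2]
opening: 0.0109
grip_force: 60.6
```

jog_arm(
  targets=[
    [[0,0,4,0,0],[0,0,4,0,0],[0,0,2,0,0],[0,0,2,0,0],[0,0,0,0,0]],
  ],
)

```text
time: 8.75
tool_pos: [0.4122, -0.1807, 0.0671]
ee_rot: [3.141, -0.0, -3.121]
contact_force: [0.4, 0.3, -0.5]
opening: 0.0107
grip_force: 60.6
```

jog_arm(
  targets=[
    [[0,0,1,0,0],[0,0,1,0,0],[0,0,0,0,0]],
  ],
)

```text
time: 9.12
tool_pos: [0.4124, -0.1807, 0.0664]
ee_rot: [-3.141, 0.001, -3.121]
contact_force: [-7.0, 5.6, 26.3]
opening: 0.0105
grip_force: 64.4
```

jog_arm(
  targets=[
    [[0,0,-1,0,0],[0,0,0,0,0.5],[0,0,0,0,1],[0,0,0,0,1],[0,0,0,0,1],[0,0,0,0,1],[0,0,0,0,1]],
  ],
)

```text
time: 10.0
tool_pos: [0.4123, -0.1807, 0.0663]
ee_rot: [3.142, 0.0, -3.121]
contact_force: [0.3, -0.1, 0.3]
opening: 0.0851
grip_force: 0.0
```

jog_arm(
  targets=[
    [[0,0,-15,0,1],[0,0,-30,0,1],[0,0,-40,0,1],[0,0,-40,0,1],[0,0,-30,0,1],[0,0,-10,0,1],[0,0,0,0,1]],
  ],
)

```text
time: 10.88
tool_pos: [0.4123, -0.1808, 0.231]
ee_rot: [-3.141, 0.0, -3.121]
contact_force: [0.9, -0.2, -0.8]
opening: 0.0854
grip_force: 0.0
```

```bash
python3 - <<'E'
from rig import status,viewer
import cv2,numpy as np
from h import *
f=viewer.grab_frame("top");np.savez("top3.npz",**f)
g=viewer.grab_frame("wrist")
cv2.imwrite("pics/a3.png",np.vstack([f["img"],g["img"]])[::1,:,::-1][:, :].copy() if 0 else cv2.resize(np.hstack([f["img"],g["img"]])[:,:,::-1],(800,300)))
P=cloud(f);z=P[...,2];v,u=np.mgrid[0:384,0:512]
reg=(u>135)&(u<205)&(v>205)&(v<258)
m=reg&(z>.095)&(z<.115);print("dial",*rect(P,m))
E
python3 plan.py 467 115 225 0 9 1
```

```text
dial 114 [0.4672 0.1142 0.1041] ((467.03057861328125, 115.6145248413086), (50.66931915283203, 14.843064308166504), 1.5382782220840454)
end [466.9 114.7 225.2] [ 180.     0.  -178.8]
[[-7, 33, 1, 0, 1.0], [-7, 33, 1, 0, 1.0], [-7, 33, 0, 0, 1.0], [-7, 33, 1, 0, 1.0], [-7, 32, 0, 0, 1.0], [-7, 33, 1, 0, 1.0], [-6, 32, 0, 0, 1.0], [-7, 33, 1, 0, 1.0]]
[[-6, 32, 0, 0, 1.0]]
```

View pics/a3.png

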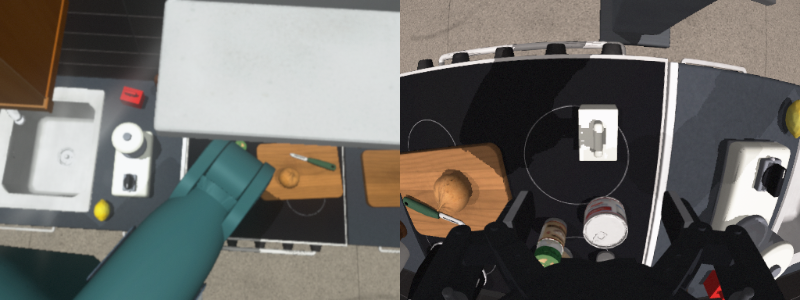

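In the left half (top view) the dial is bare at about (129,183). In the right half (wrist view) the guard stands upright on the hob at (598,135), with the bystanders in place. Next I'll go to the dial at (0.467, 0.115).

jog_arm(
  targets=[
    [[-7,33,1,0,1],[-7,33,1,0,1],[-7,33,0,0,1],[-7,33,1,0,1],[-7,32,0,0,1],[-7,33,1,0,1],[-6,32,0,0,1],[-7,33,1,0,1]],
  ],
)

```text
time: 11.98
tool_pos: [0.4616, 0.0834, 0.2252]
ee_rot: [3.142, -0.002, -3.121]
contact_force: [-0.1, 0.2, -1.1]
opening: 0.0857
grip_force: 0.0
```

jog_arm(
  targets=[
    [[-6,33,0,0,1],[0,0,20,0,1],[0,0,35,0,1],[0,0,35,0,1],[0,0,20,0,1],[0,0,0,0,1],[0,0,0,0,1]],
  ],
)

```text
time: 12.85
tool_pos: [0.4674, 0.1154, 0.1166]
ee_rot: [3.142, 0.0, -3.121]
contact_force: [-0.1, 1.4, -0.1]
opening: 0.0854
grip_force: 0.0
```

jog_arm(
  targets=[
    [[0,0,15,0,1],[0,0,10,0,1],[0,0,0,0,0],[0,0,0,0,0],[0,0,0,0,0],[0,0,0,0,0],[0,0,0,0,0],[0,0,0,0,0]],
  ],
  newtons=90,
)

```text
time: 13.85
tool_pos: [0.4674, 0.1158, 0.0918]
ee_rot: [3.141, 0.001, -3.121]
contact_force: [-2.5, 2.0, 7.2]
opening: 0.0119
grip_force: 87.9
```

jog_arm(
  targets=[
    [[0,0,0,6,0],[0,0,0,9,0],[0,0,0,9,0],[0,0,0,9,0],[0,0,0,9,0],[0,0,0,9,0],[0,0,0,9,0],[0,0,0,9,0]],
  ],
)

```text
time: 14.85
tool_pos: [0.4689, 0.118, 0.0919]
ee_rot: [3.136, -0.005, 1.954]
contact_force: [7.8, 21.1, -4.1]
opening: 0.0118
grip_force: 87.8
```

jog_arm(
  targets=[
    [[0,0,0,1,0],[0,0,0,0,0],[0,0,0,0,0],[0,0,0,0,0]],
  ],
)

```text
time: 15.35
tool_pos: [0.4689, 0.118, 0.0919]
ee_rot: [3.136, -0.005, 1.942]
contact_force: [7.3, 22.1, -3.2]
opening: 0.0119
grip_force: 87.9
```

Run:
```python
from rig import status,viewer
import cv2,numpy as np
from h import *
s=status.get_state();print(s["ft_torque"],s["contact_force"],s["ee_rot"],s["grip_force"],s["opening"])
f=viewer.grab_frame("top")
g=viewer.grab_frame("wrist");h=viewer.grab_frame("scene")
a=np.hstack([g["img"],h["img"]])[:,:,::-1]
cv2.imwrite("pics/a4.png",cv2.resize(a,(800,300),interpolation=cv2.INTER_AREA))
```

```text
[ 4.36931904 -1.35177298  0.21132279] [ 7.26930388 22.13276044 -3.24645826] [ 3.13623079 -0.00482325  1.94196053] 87.85832405090332 0.011906308412316931
```

View pics/a4.png

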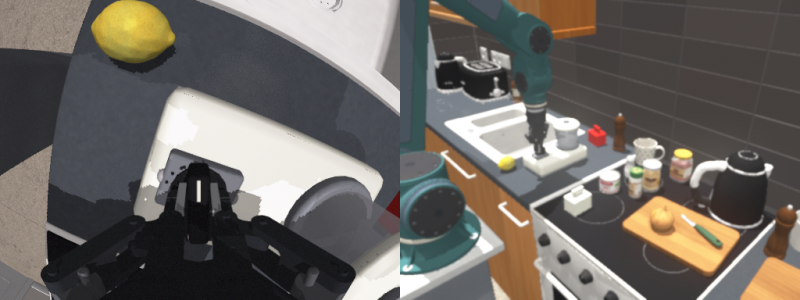

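The wrist half shows the fingers at about (200,190) clamping the dial bar, which is in line with the pads while the boss is rotated away from them, so the dial turned with the tool (1.22 rad). The scene half shows the guard upright on the hob at (578,200) and the bystanders untouched.

```bash
python3 -c "
from rig import order;print(order.sign_off())"
```

```text
the job is handed in; nothing more can be done
None
```

I pulled the guard off and stood it upright on the hob, then turned the dial about 1.22 rad to the third click and was still gripping it when I handed the job in; no verdict came back.

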